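# Find the lid knob that turns fully home on the rotor

## Robot

A 7-joint arm with a two-finger parallel gripper is mounted at the origin on the work surface. World frame = base frame: x ahead of the robot, y to its left, z up, the work surface at z = 0. Lengths are in m, angles in degrees, forces in N, time in s.
With the tool pointing down it reaches from about 0.4 to 0.85 m from the base axis. Payload 4.5 kg.
Tool frame: the origin (TCP) lies at the very end of the fingers, on their centre line; the grasp point (between the pads) lies 19 mm behind it; x points along the fingers, y is the direction in which the jaws open and shut, and the axes are right-handed (so a half turn about x gives the same grasp; the last joint's range is limited). The gripper opens to 85 mm and grips with 20 to 120 N. Pads are 22 mm wide; open, the fingers measure 114 mm over their backs; the gripper's body (76 mm by 85 mm) begins 54 mm behind the grasp point. The pads swing forward as they close: fully open they stand 13 mm farther back than shut.
Start: joints at [-71.517, 39.483, -11.15, 89.685, 9.013, 51.709, -12.324], TCP at [0.178, 0.599, 0.231] pointing down, gripper open.
Joint ranges: [-172.22, 172.22], [-26.19, 119.32], [-84.43, 86.54], [7.71, 146.69], [-57.33, 237.33], [2.42, 119.75], [-152.13, 152.13]. Speed limits (degrees/s): [147.25, 147.25, 180, 180, 180, 180, 180].

## Interface

Orientations are given as a 3x3 rotation matrix whose columns are the frame's x, y, z axes.
In Python, from plant import manip gives the robot as it stands.
- The arm moves only by the tool carry_out, never from a script. Its argument "motion" is a list of rows, each a list of 3 entries, a list of its own where there are three numbers: the opening, from 0 (shut) to 1 (fully open), then the shift along the tool's x, y, z in m, then the turn, a rotation vector about the tool's x, y, z in degrees. A call has 1 to 20 rows; each row is the pose to reach, as a shift and turn from the pose commanded when the call began, along the tool's axes at that moment; what a row does not reach only later rows make up. A row lasts 1/10 s, in which the tool goes at most 50 mm and 8.59 degrees, less where a joint would pass 70% of its speed; a pose out of reach is approached as far as the arm can. A call with a gripper value outside its range is refused whole. The fingers move at their own pace and stop on an object; the grip force is fixed at half the most. Time passes only in rows, so rows that repeat a pose let the fingers close. It gives the time, the measured TCP pose, the force and the opening at its end, in the units of the state.
- manip.observe(): the state, without advancing time (a new reading comes with each control period).
- manip.snapshot(name): name is "scene" or "top"; returns a dict with "pixels" (400x640x3 uint8, red, green, blue), "z_map" (400x640 float32, m along the optical axis (not along the pixel's ray), 0 where there is no reading), "fx", "fy", "cx", "cy" (pixels), "pose" (4x4, takes a point from camera to world coordinates). Camera axes: x right, y up, looking along -z (the intrinsics and any distortion apply to the point x, -y, -z); pixel columns grow to the right and rows downward; lengths in m; the calibration is good to about 2 mm. A picture is of the moment at which its call begins.
- manip.close_job(): hands the job in, once; it reports no verdict.
The state is a dict: "time": time; "joint_pos": joint angles; "qvel": joint speeds; "effort": joint torques, N m; "tool_pos": TCP position; "orientation": TCP orientation; "contact_force": force on the tool from outside, world axes, zero at the start; "moment": the same for the moment, N m; "opening": finger opening in m.
Only numpy, scipy, OpenCV 4.12 (cv2) and the standard library are available. Lean on these libraries where they do the work, as an engineer would, in place of code of your own. Each camera call takes 0.05 s, during which the arm holds its last target. There are 200 camera calls.

## Task

Two centrifuge rotor lid knobs are on the steel tray; they look alike, but one is damaged inside and binds before it is fully home. Gauge them on the threaded hub of the closed rotor: leave the sound knob screwed on (clockwise) fully home, its rim on the lid's steel seat, and stand the damaged one upright on the floor of the red tray. Leave the bottle, the tube rack and the tip box where they are.

Things in the scene. Friction and masses are not known exactly. Their poses are not given: they have to be found in the camera images.
- knob_1: rotor lid knob, 76 mm tall: a knurled aluminium cup 56 mm across and 46 mm tall, open below (bore 42 mm), with a black T-bar on its flat top; 0.17 to 0.25 kg. Origin: centre of the lower rim; z up, x along the bar. Starts upright on the steel tray. The two knobs look alike; one is sound, the other damaged, and either may be the sound one.
- knob_2: rotor lid knob, 76 mm tall: a knurled aluminium cup 56 mm across and 46 mm tall, open below (bore 42 mm), with a black T-bar on its flat top; 0.17 to 0.25 kg. Origin: centre of the lower rim; z up, x along the bar. Starts upright on the steel tray. The two knobs look alike; one is sound, the other damaged, and either may be the sound one.
- knob_1_bar (a point): middle of the T-bar of that knob, on its axis, 61 mm above the rim: the bar is 54 mm long (x), 14 mm thick (y) and spans 46 to 76 mm above the rim, so fingertips must stay above 46 mm. Inside the bore, 5 mm above the rim, a short thread land stands under each end of the bar, so a half turn of the knob makes no difference.
- knob_2_bar (a point): middle of the T-bar of that knob, on its axis, 61 mm above the rim: the bar is 54 mm long (x), 14 mm thick (y) and spans 46 to 76 mm above the rim, so fingertips must stay above 46 mm. Inside the bore, 5 mm above the rim, a short thread land stands under each end of the bar, so a half turn of the knob makes no difference.
- rotor: closed centrifuge rotor clamped in its bench stand, fixed: grey base plate 130 mm square, black rotor 170 mm across, dark lid with a red ring, round steel seat 68 mm across, and from its middle the hub, a steel stud 34 mm tall: a smooth pilot 28 mm across with a coned tip (116 mm above the bench) over a coarse thread 40 mm across. Origin: centre of the underside; z up.
- hub_seat (a point): centre of the lid's flat steel seat, 82 mm above the bench; axes as the rotor's. The sound knob, turned clockwise, comes down until its rim sits here, 2.5 rad from the deepest set-down (tight up to 1 rad later); the damaged one stops dead with its rim 5 mm above it, 1.2 rad from there. To come off, a knob is turned back anticlockwise to its set-down height and lifted straight up.
- hub_thread (a point): upper end of the hub's thread, on the axis, 101 mm above the bench; axes as the rotor's. Two-start, right-hand, 24 mm a turn, loose (1.2 mm side, 2 mm axial play); ridges begin at +x and -x. A knob put on with its bar 35 to 60 degrees anticlockwise of x (from above) drops deepest, rim 9 to 11 mm above the seat; at other angles it rests up to 19 mm above and needs more turning.
- wash_tray: shallow steel tray, 120 mm (x) x 220 mm (y), rim 16 mm high, fixed; its floor is 3 mm above the bench; the knobs start in it side by side along y, about 106 mm apart. Origin: centre of the underside.
- red_tray: red plastic tray for damaged parts, 110 mm (x) x 150 mm (y), 28 mm high, walls and floor 4 mm thick, fixed, empty. Origin: centre of the underside.
- bottle: bystander: amber reagent bottle with a blue cap, 72 mm across, 150 mm tall, loose. Origin: centre of the underside.
- tube_rack: bystander: blue rack with small capped tubes, 75 x 160 mm, 61 mm tall, loose. Origin: centre of the underside.
- tip_box: bystander: yellow and grey pipette tip box, 85 x 125 mm, 62 mm tall, loose. Origin: centre of the underside.

How it is judged (in metres and radians):
At the end, for the whole second after the job is handed in: one knob is fully home on the hub (rim within 1.3 mm of the seat, axis within 3 mm of the hub's), the other stands on the floor of the red tray; both upright within 0.1 rad, at rest and released (((horizontal distance between knob_1 and hub_seat below 0.003 m and z of knob_1 in the frame of hub_seat between -0.003 and 0.0013 m and angle between each of knob_1, knob_2's own z axis and vertical below 0.1 rad and linear speed of each of knob_1, knob_2 below 0.02 m/s and angular speed of each of knob_1, knob_2 below 0.2 rad/s and x of knob_2 in the frame of red_tray between -0.035 and 0.035 m and y of knob_2 in the frame of red_tray between -0.055 and 0.055 m and z of knob_2 in the frame of red_tray between 0 and 0.008 m) or (horizontal distance between knob_2 and hub_seat below 0.003 m and z of knob_2 in the frame of hub_seat between -0.003 and 0.0013 m and angle between each of knob_2, knob_1's own z axis and vertical below 0.1 rad and linear speed of each of knob_2, knob_1 below 0.02 m/s and angular speed of each of knob_2, knob_1 below 0.2 rad/s and x of knob_1 in the frame of red_tray between -0.035 and 0.035 m and y of knob_1 in the frame of red_tray between -0.055 and 0.055 m and z of knob_1 in the frame of red_tray between 0 and 0.008 m))); the robot touches nothing.
It fails at once if the bottle was pushed more than 25 mm or tipped (distance of bottle from where it was at the start of the episode above 0.025 m or angle between bottle's own z axis and vertical above 0.35 rad).
It fails at once if the tube rack was pushed more than 25 mm or tipped (distance of tube_rack from where it was at the start of the episode above 0.025 m or angle between tube_rack's own z axis and vertical above 0.35 rad).
It fails at once if the tip box was pushed more than 25 mm or tipped (distance of tip_box from where it was at the start of the episode above 0.025 m or angle between tip_box's own z axis and vertical above 0.35 rad).
It also fails if it takes over 72 s, if anything falls off the work surface, if the arm or the gripper's body presses on something with over 40 N, if the wrist force passes 120 N, or if a joint passes its speed limit or range.

## Working session

There is one attempt and no reset: what is moved stays moved. The work goes in short steps, Python scripts to look and compute and a tool call to move; the robot and the scene stay as the last step left them, time stands still between calls to the robot, and variables do not carry over. Pictures are saved under pics/ and viewed, about 8 in all and at most 12, crops included, and the job is handed in when it is done.

Besides the shell and the picture viewer there is one more tool, called after "Request:" by a JSON object that holds its "api" and its "payload", one argument or row to a line. carry_out: Moves the arm, as the interface text tells. Its arguments: {"type":"object","properties":{"motion":{"type":"array"}},"required":["motion"]}

```bash
mkdir -p pics; cat > h.py <<'E'
import numpy as np, cv2
from plant import manip
def snap(n,f=None):
    s=manip.snapshot(n)
    if f: cv2.imwrite('pics/'+f,s['pixels'][:,:,::-1])
    return s
def cloud(s):
    z=s['z_map']; v,u=np.mgrid[:z.shape[0],:z.shape[1]]
    P=np.stack([(u-s['cx'])/s['fx']*z,-(v-s['cy'])/s['fy']*z,-z],-1)
    return P@s['pose'][:3,:3].T+s['pose'][:3,3]
E
ls; python3 - <<'E'
from h import *
np.set_printoptions(precision=3,suppress=True)
for n in('scene','top'):
    s=snap(n,n+'0.png'); print(s['fx'],s['cx'],s['cy'],s['pose'])
    print({k:v for k,v in s.items() if k not in('pixels','z_map','pose')})
print(manip.observe())
E
```

```text
h.py
pics
459.0949851938553 320.66848808352506 195.49440970234107 [[ 0.342 -0.659  0.67   1.413]
 [ 0.94   0.236 -0.247 -0.272]
 [ 0.004  0.714  0.7    0.931]
 [ 0.     0.     0.     1.   ]]
{'fx': 459.0949851938553, 'fy': 459.0949851938553, 'cx': 320.66848808352506, 'cy': 195.49440970234107}
381.6873266171855 314.6835935430905 199.96541331604345 [[ 0.005  0.987 -0.158  0.459]
 [-1.     0.007  0.012  0.018]
 [ 0.013  0.158  0.987  1.006]
 [ 0.     0.     0.     1.   ]]
{'fx': 381.6873266171855, 'fy': 381.6873266171855, 'cx': 314.6835935430905, 'cy': 199.96541331604345}
{'time': 0.1, 'joint_pos': array([-71.515,  39.529, -11.144,  89.738,   9.013,  51.709, -12.325]), 'qvel': array([ 0.118,  0.048,  0.015, -0.131, -0.034, -0.119, -0.036]), 'effort': array([ -0.004, -54.06 ,  -1.272, -15.898,   0.009,   0.004,   0.   ]), 'tool_pos': array([0.178, 0.599, 0.231]), 'orientation': array([[-0.   ,  0.285,  0.959],
       [-0.002,  0.959, -0.285],
       [-1.   , -0.002,  0.   ]]), 'contact_force': array([-0.189, -0.073, -0.076]), 'moment': array([-0.004,  0.002, -0.078]), 'opening': 0.08510381437442982}
```

View pics/top0.png

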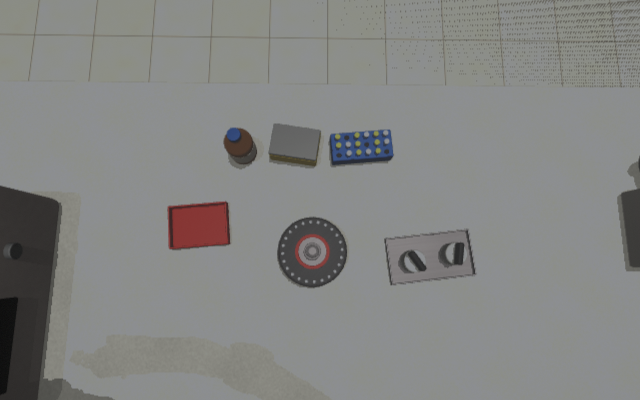

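View pics/scene0.png

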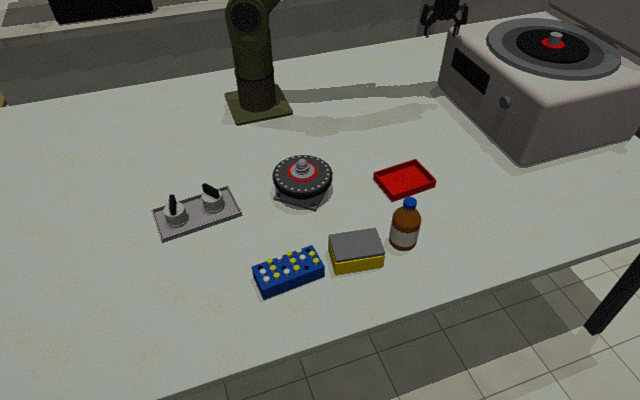

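The top view shows the knobs at about (414,262) and (457,253), the rotor at (312,252) and the red tray at (198,225). The bystanders lie along the far side (240–390,145), and the scene view agrees.

```bash
python3 - <<'E'
from h import *
np.set_printoptions(precision=4,suppress=True)
for n in('scene','top'):
    s=snap(n); P=cloud(s); rgb=s['pixels'].astype(int); hsv=cv2.cvtColor(s['pixels'],cv2.COLOR_RGB2HSV)
    x,y,z=P[...,0],P[...,1],P[...,2]
    print(n)
    m=(z>.057)&(z<.1)&(rgb.max(-1)<75)&(y<-.12)&(y>-.6)&(x>.2)&(x<.7)
    k,l,st,_=cv2.connectedComponentsWithStats(m.astype(np.uint8))
    for i in range(1,k):
        if st[i,4]<15: continue
        q=P[l==i]; q=q[q[:,2]>np.percentile(q[:,2],90)-.006]; c=q.mean(0); r=cv2.minAreaRect((q[:,:2]*1000).astype(np.float32))
        w,v=np.linalg.eigh(np.cov(q[:,:2].T)); print('bar',len(q),c,q[:,2].max(),r,'ang',np.degrees(np.arctan2(v[1,1],v[0,1]))%180)
    red=(hsv[...,1]>150)&((hsv[...,0]<8)|(hsv[...,0]>172))&(x>.2)&(x<.8)&(abs(y)<.45)
    for nm,mm in(('ring',red&(z>.06)),('redtray',red&(z<.06)&(y>.1))):
        q=P[mm]; print(nm,len(q),q.mean(0),q.min(0),q.max(0),cv2.minAreaRect((q[:,:2]*1000).astype(np.float32)))
    q=P[(z>.109)&(z<.13)&(np.hypot(x-.42,y)<.1)]; print('hub',len(q),q.mean(0) if len(q) else 0,q[:,2].max() if len(q) else 0)
    q=P[(z>.07)&(z<.1)&(np.hypot(x-.42,y)<.15)&(rgb.max(-1)<80)]; print('rotor top',cv2.minEnclosingCircle((q[:,:2]*1000).astype(np.float32)),np.median(q[:,2]))
# close crops
a=snap('scene')['pixels'][140:215,262:342,::-1]; b=snap('top')['pixels'][210:290,272:352,::-1]
cc=[cv2.resize(i,(400,400),interpolation=cv2.INTER_CUBIC) for i in(a[:75,:75],b)]
cv2.imwrite('pics/rot.png',np.clip(np.hstack(cc)*1.6,0,255))
E
```

```text
scene
bar 79 [ 0.4688 -0.2431  0.0775] 0.08329709986694678 ((467.56695556640625, -242.89981079101562), (53.589569091796875, 14.224523544311523), 34.989830017089844) ang 32.68931066668196
bar 67 [ 0.487  -0.3475  0.0781] 0.08275490079503034 ((485.134033203125, -347.58660888671875), (12.66635799407959, 51.819236755371094), 81.50701904296875) ang 171.57835609354981
ring 163 [0.505  0.0004 0.0765] [ 0.4444 -0.3451  0.0621] [0.7821 0.1828 0.1331] ((544.419921875, -30.802215576171875), (589.109375, 229.73110961914062), 62.548614501953125)
redtray 1606 [0.5512 0.3085 0.0106] [ 0.492  0.226 -0.003] [0.6174 0.3837 0.0336] ((555.1763916015625, 304.538818359375), (116.40668487548828, 152.51907348632812), 5.726907253265381)
hub 53 [0.4897 0.0112 0.114 ] 0.12092580546719767
rotor top ((489.10400390625, 10.756928443908691), 82.47390747070312) 0.07376611085572049
top
bar 118 [ 0.4803 -0.346   0.0789] 0.08235204650417627 ((480.0688781738281, -346.7589111328125), (13.945684432983398, 49.73651123046875), 82.4888687133789) ang 172.60334473316968
bar 113 [ 0.462  -0.2421  0.0792] 0.08420580446602688 ((462.5799560546875, -241.44679260253906), (51.669166564941406, 12.85866928100586), 35.66452407836914) ang 35.300981899661934
ring 10 [0.4591 0.0177 1.0064] [0.4591 0.0177 1.0064] [0.4591 0.0177 1.0064] ((459.1183776855469, 17.678939819335938), (0.0, 0.0), 0.0)
redtray 1714 [0.5487 0.3171 0.0061] [ 0.4924  0.2303 -0.0005] [0.6034 0.3802 0.0329] ((548.3397216796875, 304.9564208984375), (102.74911499023438, 144.59762573242188), 5.061254024505615)
hub 109 [0.4841 0.0132 0.1148] 0.12024480196278753
rotor top ((482.53558349609375, 12.898015022277832), 83.78706359863281) 0.07471845291695722[ WARN:0@7.463] global loadsave.cpp:1063 imwrite_ Unsupported depth image for selected encoder is fallbacked to CV_8U.
```

View pics/rot.png

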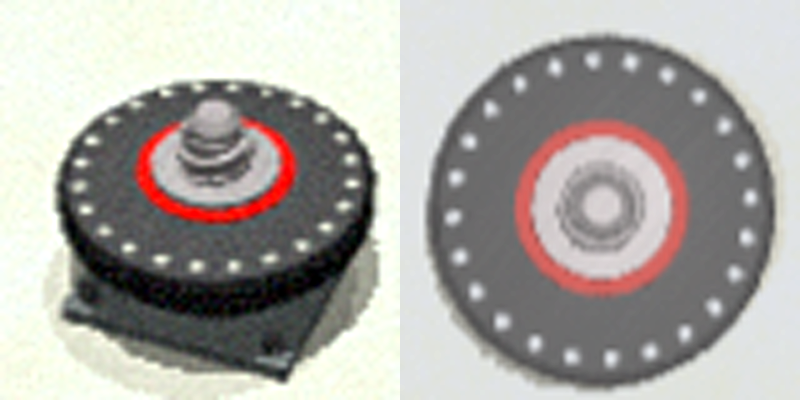

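The hub and rotor are near (0.487,0.012), and knob_2's bar is near (0.483,-0.347) at 172°. The two cameras disagree by about 6 mm in x. I'll move to hover over knob_2 and look again there.

Request:
{"api": "carry_out", "payload": {
  "motion": [
    [1,[0,-0.209,0.346],[0,0,0]],
    [1,[0,-0.209,0.346],[0,0,0]],
    [1,[0,-0.209,0.346],[0,0,0]],
    [1,[0,-0.209,0.346],[0,0,0]],
    [1,[0,-0.209,0.346],[0,0,0]],
    [1,[0,-0.209,0.346],[0,0,0]],
    [1,[0,-0.209,0.346],[0,0,0]],
    [0.6,[0,-0.209,0.346],[0,0,0]],
    [0.6,[0.07,-0.821,0.561],[-8.6,0,0]],
    [0.6,[0.07,-0.821,0.561],[-8.6,0,0]],
    [0.6,[0.07,-0.821,0.561],[-8.6,0,0]],
    [0.6,[0.07,-0.821,0.561],[-8.6,0,0]],
    [0.6,[0.07,-0.821,0.561],[-8.6,0,0]],
    [0.6,[0.07,-0.821,0.561],[-8.6,0,0]],
    [0.6,[0.07,-0.821,0.561],[-8.6,0,0]],
    [0.6,[0.07,-0.821,0.561],[-8.6,0,0]],
    [0.6,[0.07,-0.821,0.561],[-8.6,0,0]],
    [0.6,[0.07,-0.821,0.561],[-8.6,0,0]],
    [0.6,[0.07,-0.821,0.561],[-8.6,0,0]],
    [0.6,[0.07,-0.821,0.561],[-8.6,0,0]]
  ]
}}

```text
time: 2.3
tool_pos: [0.4789, -0.2946, 0.1671]
orientation: [[0.0, 0.138, 0.99], [-0.0, 0.99, -0.138], [-1.0, 0.0, 0.0]]
contact_force: [0.8, 0.6, 0.2]
opening: 0.0513
```

```bash
python3 - <<'E'
from h import *
np.set_printoptions(precision=4,suppress=True)
s=snap('scene','a_s.png'); 
# base plate edge directions: rays from pixels to plane z~0.01
def ray(u,v,z):
    d=s['pose'][:3,:3]@np.array([(u-s['cx'])/s['fx'],-(v-s['cy'])/s['fy'],-1]); c=s['pose'][:3,3]
    return c+d*(z-c[2])/d[2]
a,b,c=[ray(*p,.012) for p in((274.2,199.1),(315.4,211.2),(326.7,192.5))]
for p,q in((a,b),(c,b)):
    d=q-p; print(p,q,np.linalg.norm(d),np.degrees(np.arctan2(d[1],d[0])))
# gripper: points near the TCP
P=cloud(s); o=manip.observe(); t=o['tool_pos']; print(t,o['joint_pos'])
t_=snap('top','a_t.png')
for S in(s,t_):
    P=cloud(S); m=(abs(P[...,0]-t[0])<.04)&(abs(P[...,1]-t[1])<.09)&(P[...,2]>.15)&(P[...,2]<.25)
    q=P[m]; print(len(q), q.min(0) if len(q) else 0,q.max(0) if len(q) else 0)
a=cv2.imread('pics/a_s.png')[100:260,120:340]; cv2.imwrite('pics/a_c.png',cv2.resize(a,None,fx=3,fy=3,interpolation=2))
E
```

```text
[ 0.5028 -0.0776  0.012 ] [0.5869 0.0165 0.012 ] 0.12617884063753007 48.216418975033065
[0.5278 0.0719 0.012 ] [0.5869 0.0165 0.012 ] 0.08096096294745223 -43.18640758828544
[ 0.477  -0.3065  0.166 ] [ 39.4727  40.8631 -19.752  103.5685  21.2949  39.0565  88.7856]
580 [ 0.4586 -0.3573  0.1722] [ 0.5024 -0.2347  0.2499]
123 [ 0.4625 -0.2818  0.1775] [ 0.4964 -0.2413  0.25  ]
```

View pics/a_c.png

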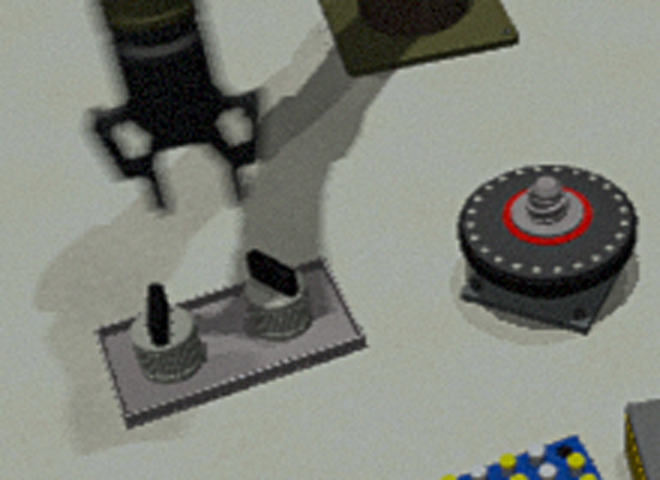

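The picture shows the gripper above the tray with the fingers blurred while moving, knob_2 at crop (170,340) and the rotor's plate corner at (587,330). The plate is turned about 45°, so the rotor's x is either +47° or -43°. Next I'll let the arm settle.

Request:
{"api": "carry_out", "payload": {
  "motion": [
    [0.6,[0,-0.02,0.0],[0,0,0]],
    [0.6,[0,-0.02,0.0],[0,0,0]],
    [0.6,[0,-0.02,0.0],[0,0,0]],
    [0.6,[0,-0.02,0.0],[0,0,0]]
  ]
}}

```text
time: 2.8
tool_pos: [0.4766, -0.3106, 0.1673]
orientation: [[0.0, 0.137, 0.991], [0.001, 0.991, -0.137], [-1.0, 0.001, 0.0]]
contact_force: [-0.3, -0.9, -1.5]
opening: 0.0513
```

```bash
python3 - <<'E'
from h import *
np.set_printoptions(precision=4,suppress=True)
o=manip.observe(); t=o['tool_pos']; print(t,o['orientation'],o['joint_pos'])
for n in('scene','top'):
    S=snap(n,'b_'+n+'.png'); P=cloud(S); m=(abs(P[...,0]-t[0])<.05)&(abs(P[...,1]-t[1])<.1)
    for lo,hi in((.15,.19),(.19,.23),(.23,.27)):
        q=P[m&(P[...,2]>lo)&(P[...,2]<hi)]; 
        if len(q): print(n,lo,len(q),(q.min(0)+q.max(0))/2,np.ptp(q,0),np.median(q,0))
E
```

```text
[ 0.4766 -0.3106  0.1673] [[ 0.0002  0.1365  0.9906]
 [ 0.0009  0.9906 -0.1365]
 [-1.      0.0009  0.    ]] [ 40.6313  41.0784 -20.674  102.8777  21.1266  39.885   90.389 ]
scene 0.15 71 [ 0.479  -0.3111  0.1805] [0.0299 0.0762 0.0184] [ 0.4834 -0.3357  0.182 ]
scene 0.19 284 [ 0.4789 -0.3119  0.21  ] [0.0412 0.1142 0.0398] [ 0.4844 -0.3344  0.2202]
scene 0.23 553 [ 0.48   -0.3104  0.2503] [0.0425 0.1357 0.0394] [ 0.489  -0.313   0.2548]
top 0.15 3 [ 0.469  -0.2782  0.1841] [0.0001 0.0014 0.0083] [ 0.4691 -0.2788  0.1819]
top 0.19 32 [ 0.4808 -0.2664  0.2105] [0.0245 0.0286 0.0371] [ 0.4736 -0.2728  0.2231]
top 0.23 156 [ 0.4789 -0.2664  0.2502] [0.0366 0.0503 0.0395] [ 0.4756 -0.278   0.2492]
```

Request:
{"api": "carry_out", "payload": {
  "motion": [
    [0.6,[0.03,-0.035,0.011],[0,0,0]],
    [0.6,[0.07,-0.035,0.011],[0,0,0]],
    [0.6,[0.09,-0.035,0.011],[0,0,0]],
    [0.6,[0.11,-0.035,0.011],[0,0,0]],
    [0.6,[0.114,-0.035,0.011],[0,0,0]],
    [0.6,[0.114,-0.035,0.011],[0,0,0]],
    [0,[0.114,-0.035,0.011],[0,0,0]],
    [0,[0.114,-0.035,0.011],[0,0,0]],
    [0,[0.114,-0.035,0.011],[0,0,0]],
    [0,[0.114,-0.035,0.011],[0,0,0]],
    [0,[0.114,-0.035,0.011],[0,0,0]],
    [0,[0.114,-0.035,0.011],[0,0,0]]
  ]
}}

```text
time: 4.1
tool_pos: [0.4831, -0.349, 0.0544]
orientation: [[0.002, 0.139, 0.99], [-0.001, 0.99, -0.139], [-1.0, -0.001, 0.002]]
contact_force: [-0.9, 0.4, 7.3]
opening: 0.0131
```

Request:
{"api": "carry_out", "payload": {
  "motion": [
    [0,[-0.05,0,0],[0,0,0]],
    [0,[-0.1,0,0],[0,0,0]],
    [0,[-0.148,0.03,0],[0,0,0]],
    [0,[-0.148,0.358,-0.048],[-12,0,0]],
    [0,[-0.148,0.358,-0.048],[-12,0,0]],
    [0,[-0.148,0.358,-0.048],[-12,0,0]],
    [0,[-0.148,0.358,-0.048],[-12,0,0]],
    [0,[-0.148,0.358,-0.048],[-12,0,0]],
    [0,[-0.148,0.358,-0.048],[-12,0,0]],
    [0,[-0.148,0.358,-0.048],[-12,0,0]],
    [0,[-0.148,0.358,-0.048],[-12,0,0]],
    [0,[-0.148,0.358,-0.048],[-12,0,0]],
    [0,[-0.148,0.358,-0.048],[-12,0,0]],
    [0,[-0.148,0.358,-0.048],[-12,0,0]],
    [0,[-0.148,0.358,-0.048],[-12,0,0]]
  ]
}}

```text
time: 5.6
tool_pos: [0.4842, 0.0115, 0.2011]
orientation: [[-0.0, -0.068, 0.998], [-0.0, 0.998, 0.068], [-1.0, -0.0, -0.0]]
contact_force: [0.2, 0.5, -2.8]
opening: 0.013
```

```bash
python3 - <<'E'
from h import *
np.set_printoptions(precision=4,suppress=True)
o=manip.observe(); t=o['tool_pos']; print(t,o['contact_force'],o['opening'],o['joint_pos'])
ims=[]
for n in('scene','top'):
    S=snap(n); P=cloud(S); x,y,z=np.moveaxis(P,-1,0); g=S['pixels'].max(-1)
    m=(np.hypot(x-t[0],y-t[1])<.05)
    for lo,hi in((.157,.165),(.165,.175),(.175,.190)):
        q=P[m&(z>lo)&(z<hi)]
        if len(q)>8: 
            # fit circle r=28 to visible front
            from scipy.optimize import least_squares
            r=least_squares(lambda c:np.hypot(q[:,0]-c[0],q[:,1]-c[1])-.028,t[:2]-[.0,.0],loss='soft_l1',f_scale=.002); print(n,lo,len(q),r.x,np.sqrt(np.mean(r.fun**2)))
    q=P[(np.hypot(x-.485,y-.012)<.13)&(z>.06)&(z<.085)&(g<85)]
    print(n,'rotor',cv2.minEnclosingCircle((q[:,:2]*1000).astype(np.float32)))
    u0,v0=(262,110) if n=='scene' else (260,180)
    ims.append(cv2.resize(S['pixels'][v0:v0+110,u0:u0+110,::-1],(400,400),interpolation=2))
cv2.imwrite('pics/c.png',np.hstack(ims))
E
```

```text
[0.4842 0.0115 0.2011] [ 0.1924  0.485  -2.8024] 0.013042448851824803 [  7.6202  32.9773 -22.5108 114.9855  20.8437  35.9214  65.2153]
scene 0.157 48 [0.4828 0.0122] 0.0017940879597365743
scene 0.165 67 [0.4823 0.0122] 0.0016576592204781563
scene 0.175 92 [0.4827 0.0124] 0.0014649192643446675
scene rotor ((487.9914855957031, 9.971559524536133), 86.21575927734375)
top rotor ((445.77099609375, 81.0167007446289), 28.41947364807129)
```

View pics/c.png

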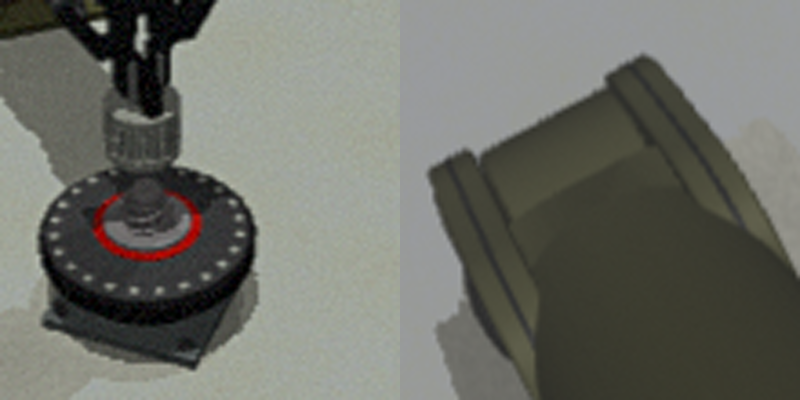

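The scene crop shows the knob hanging upright over the hub: knob at (143,130), hub tip at (148,190). The arm blocks the top view. I'll fit the hub the same way as the knob so that calibration errors cancel.

```bash
python3 - <<'E'
from h import *
from scipy.optimize import least_squares
np.set_printoptions(precision=4,suppress=True)
S=snap('scene'); P=cloud(S); x,y,z=np.moveaxis(P,-1,0)
R=S['pose'][:3,3]
def fit(nm,lo,hi,r,rad,c0=(.487,.011)):
    q=P[(z>lo)&(z<hi)&(np.hypot(x-c0[0],y-c0[1])<rad)]
    f=least_squares(lambda c:np.hypot(q[:,0]-c[0],q[:,1]-c[1])-r,c0,loss='soft_l1',f_scale=.002); print(nm,len(q),f.x,np.sqrt(np.mean(f.fun**2)))
fit('knob',.157,.19,.028,.045,(.484,.0115))
fit('rotor',.04,.065,.085,.1); fit('rotor',.045,.07,.085,.1)
fit('pilot',.1025,.111,.014,.028)
q=P[(np.hypot(x-.488,y-.011)<.04)&(z>.078)&(z<.086)]; print('seat z',np.median(q[:,2]))
q=P[(np.hypot(x-.483,y-.012)<.03)&(z>.14)&(z<.19)]; print('knob low z',np.percentile(q[:,2],[0,1,3]))
E
```

```text
knob 200 [0.483 0.013] 0.0015767627839614329
rotor 199 [0.4845 0.0125] 0.0018528600468405534
rotor 433 [0.484  0.0131] 0.005453088685852763
pilot 37 [0.4858 0.0141] 0.002278310430311429
seat z 0.0811245867645839
knob low z [0.1496 0.15   0.1508]
```

Request:
{"api": "carry_out", "payload": {
  "motion": [
    [0,[0.02,0,0.002],[0,0,0]],
    [0,[0.035,0,0.002],[0,0,0]],
    [0,[0.044,0,0.002],[0,0,0]],
    [0,[0.049,0,0.002],[0,0,0]],
    [0,[0.051,0,0.002],[0,0,0]],
    [0,[0.051,0,0.002],[0,0,0]]
  ]
}}

```text
time: 6.35
tool_pos: [0.4864, 0.0131, 0.1504]
orientation: [[0.0, -0.071, 0.998], [0.0, 0.998, 0.071], [-1.0, 0.0, 0.0]]
contact_force: [0.8, 0.8, -2.3]
opening: 0.0131
```

Request:
{"api": "carry_out", "payload": {
  "motion": [
    [0,[0.001,0,0],[0,0,0]],
    [0,[0.002,0,0],[0,0,0]],
    [0,[0.003,0,0],[0,0,0]],
    [0,[0.003,0,0],[0,0,0]]
  ]
}}

```text
time: 6.75
tool_pos: [0.4867, 0.0131, 0.1485]
orientation: [[0.002, -0.071, 0.997], [-0.0, 0.997, 0.071], [-1.0, -0.0, 0.002]]
contact_force: [-2.2, -0.3, 10.1]
opening: 0.0128
```

Contact came with the rim about 15.6 mm above the seat. That fits the 90°-off case, so the rotor's x is near +47°. The knob needs about 233° to reach home if sound and would stop at about 159° if damaged. I'll turn it clockwise, following the thread lead.

Request:
{"api": "carry_out", "payload": {
  "motion": [
    [0,[0.0006,0,0],[8.5,0,0]],
    [0,[0.0011,0,0],[17,0,0]],
    [0,[0.0017,0,0],[25.5,0,0]],
    [0,[0.0023,0,0],[34,0,0]],
    [0,[0.0028,0,0],[42.5,0,0]],
    [0,[0.0034,0,0],[51,0,0]],
    [0,[0.004,0,0],[59.5,0,0]],
    [0,[0.0045,0,0],[68,0,0]],
    [0,[0.0051,0,0],[76.5,0,0]],
    [0,[0.0057,0,0],[85,0,0]],
    [0,[0.0062,0,0],[93.5,0,0]],
    [0,[0.0068,0,0],[102,0,0]],
    [0,[0.0074,0,0],[110.5,0,0]],
    [0,[0.0079,0,0],[119,0,0]],
    [0,[0.0085,0,0],[127.5,0,0]],
    [0,[0.0091,0,0],[136,0,0]],
    [0,[0.0091,0,0],[136,0,0]]
  ]
}}

```text
time: 8.45
tool_pos: [0.4855, 0.0114, 0.1393]
orientation: [[-0.0, 0.74, -0.673], [-0.001, -0.673, -0.74], [-1.0, 0.001, 0.001]]
contact_force: [-3.2, -3.0, 11.0]
opening: 0.013
```

```bash
python3 - <<'E'
from h import *
o=manip.observe();print(o['joint_pos'].round(1),o['moment'],o['contact_force'])
E
```

```text
[-17.1  39.6  16.7 119.2 -25.8  24.7 -22.6] [-0.80939955  1.09342863 -0.18781163] [-3.17196226 -3.04561786 11.03592847]
```

Request:
{"api": "carry_out", "payload": {
  "motion": [
    [0,[0.0006,0,0],[8.5,0,0]],
    [0,[0.0011,0,0],[17,0,0]],
    [0,[0.0017,0,0],[25.5,0,0]],
    [0,[0.0023,0,0],[34,0,0]],
    [0,[0.0023,0,0],[34,0,0]]
  ]
}}

```text
time: 8.95
tool_pos: [0.4857, 0.011, 0.1383]
orientation: [[0.001, 0.237, -0.971], [-0.001, -0.971, -0.237], [-1.0, 0.001, -0.001]]
contact_force: [-6.6, -3.5, 26.3]
opening: 0.0128
```

```bash
python3 - <<'E'
from h import *
o=manip.observe();print(o['joint_pos'].round(1),o['moment'],o['contact_force'],o['orientation'],o['tool_pos'])
E
```

```text
[-22.2  41.3  25.6 119.6 -38.3  27.2 -43.6] [-0.82925839  1.75035455 -0.12427627] [-6.61700098 -3.52724078 26.33539123] [[ 1.19883404e-03  2.37186989e-01 -9.71463275e-01]
 [-7.13786769e-04 -9.71463523e-01 -2.37187930e-01]
 [-9.99999027e-01  9.77766598e-04 -9.95322607e-04]] [0.48565366 0.01095959 0.13828038]
```

Request:
{"api": "carry_out", "payload": {
  "motion": [
    [0,[0,0,0],[8.5,0,0]],
    [0,[0,0,0],[17,0,0]],
    [0,[0,0,0],[17,0,0]]
  ]
}}

```text
time: 9.25
tool_pos: [0.4855, 0.0112, 0.1383]
orientation: [[0.001, -0.057, -0.998], [-0.0, -0.998, 0.057], [-1.0, 0.0, -0.001]]
contact_force: [-7.2, -2.4, 26.4]
opening: 0.0132
```

```bash
python3 - <<'E'
from h import *
o=manip.observe();print(o['joint_pos'].round(1),o['moment'],o['contact_force'],o['orientation'][:,1],o['tool_pos'])
S=snap('scene');a=S['pixels'][110:220,262:372,::-1];cv2.imwrite('pics/d.png',cv2.resize(a,(600,600),interpolation=2))
E
```

```text
[-24.8  42.4  30.3 119.7 -44.   29.3 -54.7] [-0.65777899  1.86045149 -0.16761398] [-7.156599   -2.41142302 26.43642658] [-5.70321772e-02 -9.98372321e-01  1.98016953e-04] [0.48554206 0.01117129 0.13829231]
```

View pics/d.png

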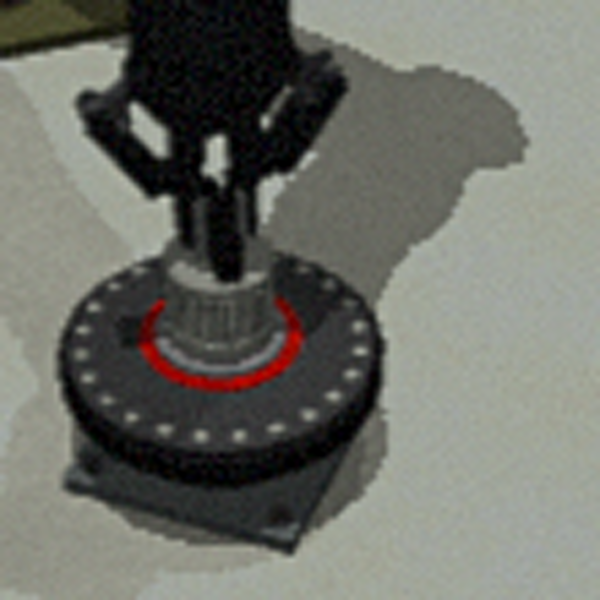

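Request:
{"api": "carry_out", "payload": {
  "motion": [
    [0,[0,0,0],[8.5,0,0]],
    [0,[0,0,0],[17,0,0]],
    [0,[0,0,0],[17,0,0]]
  ]
}}

```text
time: 9.6
tool_pos: [0.4852, 0.0109, 0.1382]
orientation: [[0.001, -0.346, -0.938], [-0.001, -0.938, 0.346], [-1.0, 0.001, -0.001]]
contact_force: [-8.3, -3.6, 27.1]
opening: 0.0129
```

```bash
python3 - <<'E'
from h import *
np.set_printoptions(precision=4,suppress=True)
o=manip.observe();print(o['joint_pos'].round(1),o['moment'],o['contact_force'],o['orientation'][:,1],o['tool_pos'])
S=snap('scene');P=cloud(S);x,y,z=np.moveaxis(P,-1,0);g=S['pixels'].max(-1)
r=np.hypot(x-.486,y-.012)
q=z[(r<.025)&(z>.12)&(z<.145)&(g>110)];print('cup top',len(q),np.histogram(q,bins=np.arange(.12,.146,.002)))
v,u=np.nonzero((r<.06)&(z>.07));
# column through knob middle: z,r by row
c=int(np.median(np.nonzero((r<.03)&(z>.1)&(z<.13))[1]))
for vv in range(150,186): print(vv,z[vv,c].round(4),r[vv,c].round(4),S['pixels'][vv,c])
E
```

```text
[-27.4  43.7  35.1 119.9 -49.   31.7 -66.3] [-0.6244  1.8939 -0.0858] [-8.3374 -3.569  27.081 ] [-0.3457 -0.9383  0.0006] [0.4852 0.0109 0.1382]
cup top 17 (array([0, 0, 0, 0, 2, 5, 6, 4, 0, 0, 0, 0]), array([0.12 , 0.122, 0.124, 0.126, 0.128, 0.13 , 0.132, 0.134, 0.136,
       0.138, 0.14 , 0.142, 0.144]))
150 0.1634 0.0137 [0 0 5]
151 0.1618 0.0159 [ 7 13  0]
152 0.1613 0.0194 [10  2 12]
153 0.1631 0.0257 [14 12 20]
154 0.1576 0.0232 [24 21 23]
155 0.1591 0.0292 [0 0 0]
156 0.1522 0.0249 [0 2 6]
157 0.1532 0.0303 [0 0 0]
158 0.1492 0.0295 [0 0 5]
159 0.1448 0.0284 [0 1 0]
160 0.1413 0.0284 [0 0 0]
161 0.1371 0.0274 [26 25 26]
162 0.1329 0.0266 [101 103  97]
163 0.1329 0.0307 [ 98 103  96]
164 0.1265 0.0273 [69 74 66]
165 0.1213 0.0255 [61 64 60]
166 0.1231 0.0316 [58 60 58]
167 0.1149 0.0263 [63 64 57]
168 0.1102 0.025 [63 68 64]
169 0.1082 0.0268 [69 66 64]
170 0.1072 0.0298 [65 69 66]
171 0.0999 0.0255 [65 66 62]
172 0.0968 0.0262 [68 70 66]
173 0.0948 0.028 [129 127 121]
174 0.9307 0.9696 [73 76 69]
175 0.0868 0.0273 [63 67 62]
176 0.0837 0.0279 [67 65 67]
177 0.0829 0.0312 [113 111 112]
178 0.0817 0.034 [81 82 85]
179 0.0751 0.0308 [102  36  36]
180 0.0775 0.0374 [154   0   0]
181 0.0771 0.0411 [106  16  18]
182 0.0777 0.0458 [54 53 56]
183 0.0737 0.0455 [51 56 55]
184 0.0743 0.0501 [56 57 56]
185 0.0748 0.0547 [54 52 53]
```

Request:
{"api": "carry_out", "payload": {
  "motion": [
    [0,[0,0,0],[8.5,0,0]],
    [0,[0,0,0],[17,0,0]],
    [0,[0,0,0],[25,0,0]],
    [0,[0,0,0],[25,0,0]]
  ]
}}

```text
time: 10.05
tool_pos: [0.4846, 0.011, 0.1379]
orientation: [[-0.001, -0.704, -0.71], [-0.002, -0.71, 0.704], [-1.0, 0.002, -0.001]]
contact_force: [-9.6, -3.9, 24.5]
opening: 0.0131
```

```bash
python3 - <<'E'
from h import *
np.set_printoptions(precision=4,suppress=True)
o=manip.observe();print(o['joint_pos'].round(1),o['moment'],o['contact_force'],o['orientation'][:,1],o['tool_pos'],o['opening'])
S=snap('scene');a=S['pixels'][130:190,285:345,::-1];cv2.imwrite('pics/e.png',np.clip(cv2.resize(a,(600,600),interpolation=2)*1.7,0,255).astype(np.uint8))
E
```

```text
[-30.1  45.5  40.5 120.  -53.9  34.9 -85.6] [-0.893   2.1208  1.4279] [-9.608  -3.881  24.5467] [-0.7038 -0.7103  0.0025] [0.4846 0.011  0.1379] 0.013129906519829463
```

View pics/e.png

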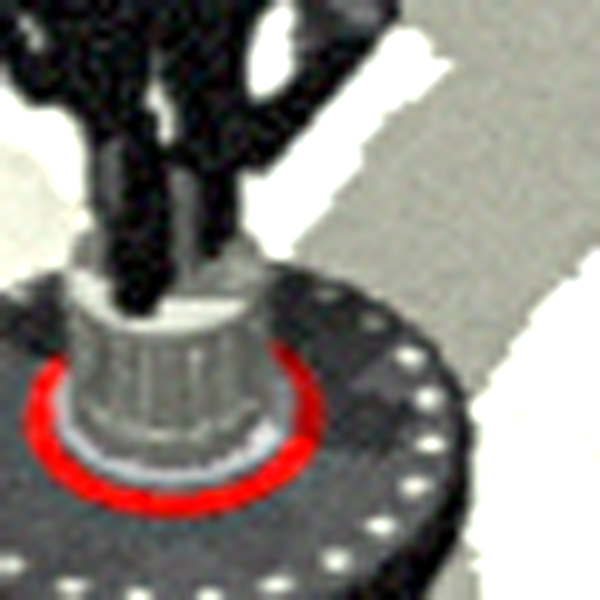

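The crop shows the knob still standing above the seat (rim at (165,440), steel seat visible below it). The torque has now gone from about 0 to 1.4 N·m with the rim about 5 mm high, so it binds and knob_2 is the damaged one. I'll unscrew it to the deepest set-down angle.

Request:
{"api": "carry_out", "payload": {
  "motion": [
    [0,[0,0,0],[-8.5,0,0]],
    [0,[0,0,0],[-17,0,0]],
    [0,[0,0,0],[-25.5,0,0]],
    [0,[0,0,0],[-34,0,0]],
    [0,[0,0,0],[-42.5,0,0]],
    [0,[-0.0005,0,0],[-51,0,0]],
    [0,[-0.001,0,0],[-59.5,0,0]],
    [0,[-0.0015,0,0],[-68,0,0]],
    [0,[-0.002,0,0],[-76.5,0,0]],
    [0,[-0.0026,0,0],[-85,0,0]],
    [0,[-0.0032,0,0],[-93.5,0,0]],
    [0,[-0.0038,0,0],[-102,0,0]],
    [0,[-0.0044,0,0],[-110.5,0,0]],
    [0,[-0.005,0,0],[-119,0,0]],
    [0,[-0.0056,0,0],[-127.5,0,0]],
    [0,[-0.0062,0,0],[-136,0,0]],
    [0,[-0.0066,0,0],[-142,0,0]],
    [0,[-0.0066,0,0],[-142,0,0]]
  ]
}}

```text
time: 11.9
tool_pos: [0.485, 0.0126, 0.1428]
orientation: [[-0.002, 0.992, 0.123], [0.0, 0.123, -0.992], [-1.0, -0.002, -0.0]]
contact_force: [-3.0, -2.4, 4.9]
opening: 0.0131
```

Request:
{"api": "carry_out", "payload": {
  "motion": [
    [0,[-0.002,0,0],[0,0,0]],
    [0,[-0.004,0,0],[0,0,0]],
    [0,[-0.006,0,0],[0,0,0]]
  ]
}}

```text
time: 12.2
tool_pos: [0.486, 0.0127, 0.1483]
orientation: [[-0.001, 0.993, 0.122], [-0.001, 0.122, -0.993], [-1.0, -0.001, 0.0]]
contact_force: [-0.4, -2.3, -4.9]
opening: 0.0129
```

Request:
{"api": "carry_out", "payload": {
  "motion": [
    [0,[-0.03,0,0],[0,0,0]],
    [0,[-0.057,0,0],[0,0,0]],
    [0,[-0.057,0.099,-0.283],[0,0,0]],
    [0,[-0.057,0.099,-0.283],[0,0,0]],
    [0,[-0.057,0.099,-0.283],[0,0,0]],
    [0,[-0.057,0.099,-0.283],[0,0,0]],
    [0,[-0.057,0.099,-0.283],[0,0,0]],
    [0,[-0.057,0.099,-0.283],[0,0,0]],
    [0,[-0.057,0.099,-0.283],[0,0,0]],
    [0,[-0.057,0.099,-0.283],[0,0,0]],
    [0,[-0.057,0.099,-0.283],[0,0,0]],
    [0,[-0.02,0.099,-0.283],[0,0,0]],
    [0,[0.02,0.099,-0.283],[0,0,0]],
    [0,[0.06,0.099,-0.283],[0,0,0]],
    [0,[0.08,0.099,-0.283],[0,0,0]],
    [0,[0.086,0.099,-0.283],[0,0,0]],
    [0,[0.086,0.099,-0.283],[0,0,0]]
  ]
}}

```text
time: 13.9
tool_pos: [0.55, 0.3047, 0.0623]
orientation: [[-0.0, 0.993, 0.121], [-0.001, 0.121, -0.993], [-1.0, -0.001, 0.001]]
contact_force: [-0.2, 0.5, -3.0]
opening: 0.013
```

Request:
{"api": "carry_out", "payload": {
  "motion": [
    [0,[0.004,0,0],[0,0,0]],
    [0,[0.006,0,0],[0,0,0]],
    [0,[0.0075,0,0],[0,0,0]],
    [0,[0.0075,0,0],[0,0,0]]
  ]
}}

```text
time: 14.3
tool_pos: [0.5501, 0.3063, 0.0556]
orientation: [[0.001, 0.992, 0.123], [0.001, 0.123, -0.992], [-1.0, 0.001, -0.001]]
contact_force: [-0.1, 0.6, -1.2]
opening: 0.0127
```

Request:
{"api": "carry_out", "payload": {
  "motion": [
    [0,[0.0007,0,0],[0,0,0]],
    [0.5,[0.0007,0,0],[0,0,0]],
    [0.5,[0.0007,0,0],[0,0,0]],
    [0.5,[0.0007,0,0],[0,0,0]],
    [0.5,[-0.02,0,0],[0,0,0]],
    [0.5,[-0.07,0,0],[0,0,0]],
    [0.5,[-0.12,0,0],[0,0,0]],
    [0.5,[-0.125,-0.151,0.534],[62.5,0,0]],
    [0.5,[-0.125,-0.151,0.534],[62.5,0,0]],
    [0.5,[-0.125,-0.151,0.534],[62.5,0,0]],
    [0.5,[-0.125,-0.151,0.534],[62.5,0,0]],
    [0.5,[-0.125,-0.151,0.534],[62.5,0,0]],
    [0.5,[-0.125,-0.151,0.534],[62.5,0,0]],
    [0.5,[-0.125,-0.151,0.534],[62.5,0,0]],
    [0.5,[-0.125,-0.151,0.534],[62.5,0,0]],
    [0.5,[-0.125,-0.151,0.534],[62.5,0,0]],
    [0.5,[-0.125,-0.151,0.534],[62.5,0,0]],
    [0.5,[-0.125,-0.151,0.534],[62.5,0,0]],
    [0.5,[-0.125,-0.151,0.534],[62.5,0,0]],
    [0.5,[-0.125,-0.151,0.534],[62.5,0,0]]
  ]
}}

```text
time: 16.3
tool_pos: [0.4648, -0.2446, 0.18]
orientation: [[0.0, 0.564, -0.826], [-0.001, -0.826, -0.564], [-1.0, 0.001, 0.0]]
contact_force: [-0.3, 0.4, 0.1]
opening: 0.0428
```

Request:
{"api": "carry_out", "payload": {
  "motion": [
    [0.5,[0,0,0],[0,0,0]],
    [0.5,[0,0,0],[0,0,0]],
    [0.5,[0,0,0],[0,0,0]]
  ]
}}

```text
time: 16.6
tool_pos: [0.4661, -0.2406, 0.1798]
orientation: [[-0.0, 0.57, -0.822], [0.001, -0.822, -0.57], [-1.0, -0.001, -0.001]]
contact_force: [-0.7, -0.4, 0.5]
opening: 0.0424
```

```bash
python3 - <<'E'
from h import *
np.set_printoptions(precision=4,suppress=True)
o=manip.observe(); print(o['tool_pos'],o['orientation'],o['joint_pos'])
for n in('scene','top'):
    s=snap(n); P=cloud(s); rgb=s['pixels'].astype(int); x,y,z=np.moveaxis(P,-1,0)
    for nm,b in(('knob1',(x>.4)&(x<.53)&(y<-.19)&(y>-.3)&(z>.057)&(z<.1)),('red',(x>.48)&(x<.62)&(y>.22)&(y<.39)&(z>.06)&(z<.1))):
        q=P[b&(rgb.max(-1)<75)]
        if len(q)>10:
            q=q[q[:,2]>np.percentile(q[:,2],90)-.006];print(n,nm,len(q),q[:,2].max(),cv2.minAreaRect((q[:,:2]*1000).astype(np.float32)))
E
```

```text
[ 0.4661 -0.2406  0.1798] [[-0.0001  0.5698 -0.8218]
 [ 0.001  -0.8218 -0.5698]
 [-1.     -0.0009 -0.0005]] [ 11.6637  37.587   17.525  110.9544 -19.1186  34.2932 -13.5674]
scene knob1 75 0.08177082301289951 ((467.3800354003906, -242.638916015625), (51.65313720703125, 13.818611145019531), 32.9923210144043)
scene red 66 0.08352112223680652 ((553.8911743164062, 305.823974609375), (14.916125297546387, 50.34086608886719), 5.65024471282959)
top knob1 71 0.08295666589755046 ((470.16094970703125, -235.97494506835938), (32.46858215332031, 14.280149459838867), 39.849971771240234)
top red 100 0.08361273764002641 ((548.4125366210938, 305.310546875), (11.362946510314941, 50.02743148803711), 7.868739604949951)
```

knob_2 stands upright in the red tray, with its bar top at 0.083 as expected. Now I'll grasp knob_1.

Request:
{"api": "carry_out", "payload": {
  "motion": [
    [0.5,[0.05,0.001,0.002],[0,0,0]],
    [0.5,[0.08,0.001,0.002],[0,0,0]],
    [0.5,[0.105,0.001,0.002],[0,0,0]],
    [0.5,[0.12,0.001,0.002],[0,0,0]],
    [0.5,[0.126,0.001,0.002],[0,0,0]],
    [0.5,[0.126,0.001,0.002],[0,0,0]],
    [0,[0.126,0.001,0.002],[0,0,0]],
    [0,[0.126,0.001,0.002],[0,0,0]],
    [0,[0.126,0.001,0.002],[0,0,0]],
    [0,[0.126,0.001,0.002],[0,0,0]],
    [0,[0.126,0.001,0.002],[0,0,0]]
  ]
}}

```text
time: 17.8
tool_pos: [0.4649, -0.2445, 0.0547]
orientation: [[0.001, 0.567, -0.824], [-0.0, -0.824, -0.567], [-1.0, 0.001, -0.001]]
contact_force: [-0.1, 0.7, 6.6]
opening: 0.0128
```

Request:
{"api": "carry_out", "payload": {
  "motion": [
    [0,[-0.05,0,0],[0,0,0]],
    [0,[-0.1,0,0],[0,0,0]],
    [0,[-0.148,0,0],[0,0,0]],
    [0,[-0.148,-0.2,-0.162],[-55.5,0,0]],
    [0,[-0.148,-0.2,-0.162],[-55.5,0,0]],
    [0,[-0.148,-0.2,-0.162],[-55.5,0,0]],
    [0,[-0.148,-0.2,-0.162],[-55.5,0,0]],
    [0,[-0.148,-0.2,-0.162],[-55.5,0,0]],
    [0,[-0.148,-0.2,-0.162],[-55.5,0,0]],
    [0,[-0.148,-0.2,-0.162],[-55.5,0,0]],
    [0,[-0.148,-0.2,-0.162],[-55.5,0,0]],
    [0,[-0.148,-0.2,-0.162],[-55.5,0,0]],
    [0,[-0.148,-0.2,-0.162],[-55.5,0,0]],
    [0,[-0.148,-0.2,-0.162],[-55.5,0,0]]
  ]
}}

```text
time: 19.2
tool_pos: [0.4843, 0.0116, 0.2019]
orientation: [[-0.0, 1.0, -0.001], [-0.0, -0.001, -1.0], [-1.0, -0.0, 0.0]]
contact_force: [-1.1, 0.5, -2.1]
opening: 0.0126
```

```bash
python3 - <<'E'
from h import *
from scipy.optimize import least_squares
np.set_printoptions(precision=4,suppress=True)
o=manip.observe(); print(o['tool_pos'],o['orientation'][:,1],o['joint_pos'])
S=snap('scene'); P=cloud(S); x,y,z=np.moveaxis(P,-1,0)
q=P[(z>.157)&(z<.19)&(np.hypot(x-.485,y-.012)<.045)]
f=least_squares(lambda c:np.hypot(q[:,0]-c[0],q[:,1]-c[1])-.028,(.485,.012),loss='soft_l1',f_scale=.002); print(len(q),f.x,np.sqrt(np.mean(f.fun**2)))
E
```

```text
[0.4843 0.0116 0.2019] [ 1.     -0.0009 -0.0001] [-10.7688  31.9811   6.1277 115.8493  -6.0226  32.4665  -0.529 ]
195 [0.4834 0.0115] 0.0016146173398735027
```

Request:
{"api": "carry_out", "payload": {
  "motion": [
    [0,[0.02,0.001,-0.001],[0,0,0]],
    [0,[0.035,0.001,-0.001],[0,0,0]],
    [0,[0.044,0.001,-0.001],[0,0,0]],
    [0,[0.049,0.001,-0.001],[0,0,0]],
    [0,[0.052,0.001,-0.001],[0,0,0]],
    [0,[0.055,0.001,-0.001],[0,0,0]],
    [0,[0.055,0.001,-0.001],[0,0,0]]
  ]
}}

```text
time: 19.95
tool_pos: [0.4855, 0.0132, 0.147]
orientation: [[0.0, 1.0, 0.001], [0.0, 0.001, -1.0], [-1.0, 0.0, -0.0]]
contact_force: [-0.1, 0.8, -2.1]
opening: 0.0129
```

Request:
{"api": "carry_out", "payload": {
  "motion": [
    [0,[0.0015,0,0],[0,0,0]],
    [0,[0.003,0,0],[0,0,0]],
    [0,[0.004,0,0],[0,0,0]],
    [0,[0.0045,0,0],[0,0,0]],
    [0,[0.0045,0,0],[0,0,0]]
  ]
}}

```text
time: 20.45
tool_pos: [0.4855, 0.0132, 0.1428]
orientation: [[0.001, 1.0, 0.001], [0.0, 0.001, -1.0], [-1.0, 0.001, -0.0]]
contact_force: [-0.4, 0.2, 2.3]
opening: 0.0132
```

Contact came with the rim about 9 mm above the seat, which is the deepest set-down. Now I'll screw it clockwise.

Request:
{"api": "carry_out", "payload": {
  "motion": [
    [0,[0.001,0,0],[8.5,0,0]],
    [0,[0.0016,0,0],[17,0,0]],
    [0,[0.0022,0,0],[25.5,0,0]],
    [0,[0.0028,0,0],[34,0,0]],
    [0,[0.0033,0,0],[42.5,0,0]],
    [0,[0.0039,0,0],[51,0,0]],
    [0,[0.0045,0,0],[59.5,0,0]],
    [0,[0.005,0,0],[68,0,0]],
    [0,[0.0056,0,0],[76.5,0,0]],
    [0,[0.0062,0,0],[85,0,0]],
    [0,[0.0067,0,0],[93.5,0,0]],
    [0,[0.0073,0,0],[102,0,0]],
    [0,[0.0079,0,0],[110.5,0,0]],
    [0,[0.0084,0,0],[119,0,0]],
    [0,[0.009,0,0],[127.5,0,0]],
    [0,[0.0096,0,0],[136,0,0]],
    [0,[0.0096,0,0],[136,0,0]]
  ]
}}

```text
time: 22.15
tool_pos: [0.4867, 0.0114, 0.1338]
orientation: [[0.003, -0.722, -0.692], [-0.003, -0.692, 0.722], [-1.0, -0.0, -0.004]]
contact_force: [0.3, -2.2, 7.8]
opening: 0.0127
```

```bash
python3 - <<'E'
from h import *
o=manip.observe();print(o['joint_pos'].round(1),o['moment'],o['contact_force'],o['orientation'][:,1],o['tool_pos'])
E
```

```text
[-29.4  45.5  39.  120.1 -53.8  33.6 -87.4] [-0.57482135  0.13930685 -0.09084727] [ 0.2958752  -2.21751398  7.82645173] [-7.21790300e-01 -6.92111691e-01 -4.13089665e-04] [0.48668121 0.01143191 0.13375364]
```

Request:
{"api": "carry_out", "payload": {
  "motion": [
    [0,[0.0006,0,0],[8.5,0,0]],
    [0,[0.001,0,0],[17,0,0]],
    [0,[0.001,0,0],[25.5,0,0]],
    [0,[0.001,0,0],[34,0,0]],
    [0,[0.001,0,0],[34,0,0]]
  ]
}}

```text
time: 22.65
tool_pos: [0.4863, 0.0108, 0.1337]
orientation: [[0.004, -0.986, -0.169], [-0.002, -0.169, 0.986], [-1.0, -0.003, -0.003]]
contact_force: [-1.9, -2.4, 17.5]
opening: 0.0132
```

```bash
python3 - <<'E'
from h import *
o=manip.observe();print(o['joint_pos'].round(1),o['moment'],o['contact_force'],o['orientation'][:,1],o['tool_pos'])
E
```

```text
[ -30.4   46.3   41.3  120.2  -56.    35.  -119. ] [-0.60294455  0.97867973 -0.14003364] [-1.85601329 -2.42850561 17.5091344 ] [-0.98552662 -0.16949255 -0.0030924 ] [0.48629966 0.01084045 0.13366728]
```

Request:
{"api": "carry_out", "payload": {
  "motion": [
    [0,[0,0,0],[8.5,0,0]],
    [0,[0,0,0],[17,0,0]],
    [0,[0,0,0],[25,0,0]],
    [0,[0,0,0],[25,0,0]]
  ]
}}

```text
time: 23.05
tool_pos: [0.4859, 0.0115, 0.1336]
orientation: [[0.002, -0.967, 0.254], [-0.002, 0.254, 0.967], [-1.0, -0.002, -0.002]]
contact_force: [-3.6, -2.9, 17.4]
opening: 0.0127
```

```bash
python3 - <<'E'
from h import *
o=manip.observe();print(o['joint_pos'].round(1),o['moment'],o['contact_force'],o['orientation'][:,1],o['tool_pos'])
E
```

```text
[ -30.7   46.5   41.7  120.2  -56.2   35.3 -143.3] [-0.49921374  1.00784777  1.57015126] [-3.56457899 -2.90420958 17.43304264] [-0.96718421  0.25406518 -0.0023627 ] [0.48586258 0.01153622 0.13360974]
```

The torque rose to 1.57 N·m with the rim at about 0.082, so the knob is tight on the seat. I'll release it, back off and check.

Request:
{"api": "carry_out", "payload": {
  "motion": [
    [0,[-0.0015,0,0],[-2,0,0]],
    [0.5,[-0.0015,0,0],[-2,0,0]],
    [0.5,[-0.0015,0,0],[-2,0,0]],
    [0.5,[-0.0015,0,0],[-2,0,0]],
    [0.5,[-0.02,0,0],[-2,0,0]],
    [0.5,[-0.06,0,0],[-2,0,0]],
    [0.5,[-0.1,0,0],[-2,0,0]],
    [0.5,[-0.13,0.05,0],[-10,0,0]],
    [0.5,[-0.13,0.1,0],[-18,0,0]],
    [0.5,[-0.13,0.1,-0.05],[-26,0,0]],
    [0.5,[-0.13,0.1,-0.1],[-34,0,0]],
    [0.5,[-0.13,0.1,-0.15],[-34,0,0]],
    [0.5,[-0.13,0.1,-0.2],[-34,0,0]],
    [0.5,[-0.13,0.1,-0.2],[-34,0,0]]
  ]
}}

```text
time: 24.45
tool_pos: [0.3351, -0.1616, 0.2629]
orientation: [[0.003, -0.95, -0.311], [-0.004, -0.312, 0.95], [-1.0, -0.002, -0.005]]
contact_force: [-0.1, 0.7, -0.1]
opening: 0.0426
```

```bash
python3 - <<'E'
from h import *
from scipy.optimize import least_squares
np.set_printoptions(precision=4,suppress=True)
o=manip.observe();print(o['tool_pos'],o['contact_force'])
ims=[]
for n in('scene','top'):
    S=snap(n); P=cloud(S); x,y,z=np.moveaxis(P,-1,0); g=S['pixels'].max(-1)
    def fit(nm,lo,hi,r,rad):
        q=P[(z>lo)&(z<hi)&(np.hypot(x-.485,y-.012)<rad)]
        if len(q)<10:return
        f=least_squares(lambda c:np.hypot(q[:,0]-c[0],q[:,1]-c[1])-r,(.485,.012),loss='soft_l1',f_scale=.002); print(n,nm,len(q),f.x)
    fit('knob',.09,.122,.028,.04); fit('rotor',.04,.065,.085,.1)
    r=np.hypot(x-.485,y-.012)
    q=z[(r<.025)&(z>.115)&(z<.145)&(g>90)]; t=z[(r<.03)&(z>.145)&(z<.18)&(g<80)]
    s_=z[(r>.030)&(r<.034)&(g>100)&(z>.07)&(z<.09)]
    print('cup top',len(q),np.median(q),'bar top',len(t),np.percentile(t,[50,90]) if len(t) else 0,'seat',len(s_),np.median(s_) if len(s_) else 0)
    u0,v0=(262,120) if n=='scene' else (180,190)
    ims.append(cv2.resize(S['pixels'][v0:v0+(110 if n=='scene' else 150),u0:u0+(110 if n=='scene' else 150),::-1],(400,400),interpolation=2))
cv2.imwrite('pics/f.png',np.hstack(ims))
E
```

```text
[ 0.3351 -0.1616  0.2629] [-0.1114  0.6842 -0.0622]
scene knob 176 [0.486  0.0134]
scene rotor 207 [0.4847 0.0127]
cup top 62 0.12717298096116714 bar top 113 [0.1548 0.1586] seat 37 0.08094815061258465
cup top 218 0.12836832383582297 bar top 131 [0.1581 0.16  ] seat 88 0.08179058645683829
```

View pics/f.png

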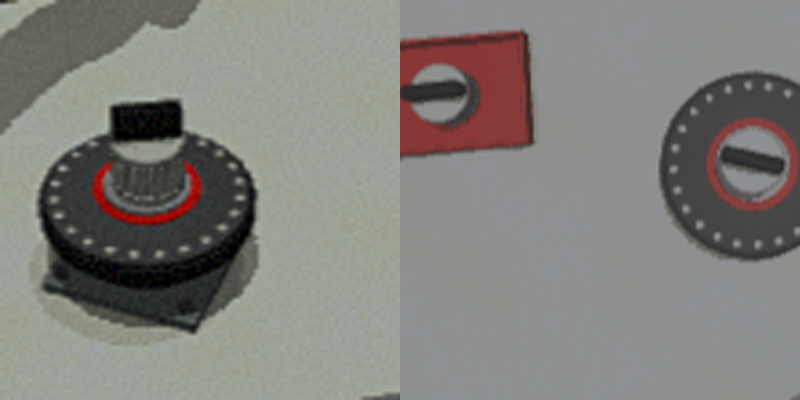

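The picture shows the knob seated on the hub at crop (150,175) and the other one upright in the red tray at (440,95). The cup top reads 0.127–0.128 against 0.128 expected, so it is home.

```bash
python3 -c "
from plant import manip
print(manip.close_job())"
```

```text
the job is handed in; nothing more can be done
None
```

I gauged both knobs, left the sound one screwed home on the hub, put the damaged one in the red tray and handed the job in at about 24.5 s. No verdict came back.

- **knob_2 (damaged):** it stopped with its rim about 5 mm above the seat and then bound, with the torque rising to about 1.4 N·m. I unscrewed it and stood it upright in the red tray. The cameras put its bar top at 0.083 m, against 0.080 m expected, within a few mm of the tray centre.
- **knob_1 (sound):** it set down about 9 mm above the seat. After about 195° clockwise it was tight (about 1.6 N·m), with the rim at an estimated 0.082 m, which is the seat height. After release, the cup top read 0.127 to 0.128 m (0.128 expected) and the bar top about 0.159 m (0.158 expected).
- **Axis check on knob_1:** in the scene camera its axis is within about 1.5 mm of the rotor's. The top camera gave no such check.
- **Other checks:** the gripper ended clear of everything, reading no contact force. I kept it away from the bottle, rack and tip box, but did not re-measure them at the end.

**Disagreements:**
- The two cameras differed by about 6 mm in x, so I aligned each knob to the hub within one camera.
- The first set-down was 90° off because the rotor's base plate could be read two ways. The rest height of about 16 mm showed which was right.
- knob_2 turned about 50 to 70° more without sinking before its torque rose, more than the 30° the stated thread play allows.

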